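Shut the guard and set the speed lever on a tabletop pottery wheel

TASK

Get the tabletop pottery wheel ready for the next student: first press the open yellow guard lid down until its catch snaps and holds it fully shut, and only then swing the red-knobbed speed lever until it stands in line with the orange speed marker, and let go. Leave the marker where it is, and do not knock over or shift the cup, pot, bottle and wooden rib standing around.

Things in the scene. Friction and masses are not known exactly. Their poses are not given: they have to be found in the camera images.
- wheel: Blue tabletop pottery wheel, fixed to the table. Origin at table height under the middle of its control side; x to its back (away from the robot at yaw 0), y to its left, z up. Control housing: x -150 to 130, y -155 to 155, top at z 100 mm, with an open bay x -121 to 18, y -53 to 53 under the yellow lid. A white quadrant plate (x 32 to 36, radius 52 about the lever's axis) stands before the lever.
- wheel_head (a point): Centre of the top of the round aluminium wheel head (radius 108 mm, z 144), to the left of the control side at wheel x -10, y 285, in a grey splash pan of radius 130 whose rim is at z 135.
- shelf_edge (a point): Middle of the front lower edge of a plywood tool shelf over the back of the lever (wheel x 66, y 0, z 292 mm). Board 44 deep, 310 wide, 12 thick, small pots on it up to z 360; 12 mm square posts at wheel x 96, y +-146. Under it the knob is reached only with the tool leaning 25 to 50 degrees: gripper body towards the wheel's front (-x), fingers pointing down and to +x.
- guard (a joint): Angle of the yellow guard lid (rad): 0 flat and shut, 1.2 nearly upright. Hinge at the lid's back edge, along the wheel's y at wheel x 20, z 103 mm; its front edge rises to open. A light spring pushes it open. From about 0.11 down the catch resists (some 9 N near the front edge), then it snaps and holds the lid at about 0; not snapped, the lid springs up again when let go.
- guard_edge (a point): Middle of the yellow lid's outer (top) face, 115 mm from the hinge line, 10 mm short of its front edge. The lid is 120 mm long (from 5 to 125 mm from the hinge), 100 mm wide along the wheel's y, 6 mm thick. The point's z axis is the normal of the lid's outer face, its x points from the front edge to the hinge.
- guard_hinge_line (a point): Point over the middle of the lid's hinge line, 3 mm off it along the normal of the lid, on the plane of the lid's outer face.
- lever (a joint): Angle of the speed lever (rad): 0 upright, positive leaning to the wheel's +y, negative to -y; range -0.65 to 0.65. It stays where it is left (about 2.5 N at the knob moves it).
- lever_knob (a point): Centre of the red ball knob, 32 mm in diameter, 100 mm from the pivot on a 12 mm steel rod; its z axis points along the rod, away from the pivot.
- lever_pivot (a point): Pivot of the lever on the housing top (wheel x 60, y 0, z 100); the lever swings in the plane wheel x = 60, about the wheel's x axis.
- marker (a joint): Angle of the orange speed marker about the same axis and counted in the same way as the lever's: the lever is set when both angles agree.
- marker_tip (a point): Tip of the orange marker, a flat pointer 9 mm wide, 44 mm long, 70 mm from the pivot axis at its tip, in the plane wheel x = 42, between the white quadrant and the lever; its z axis points along the marker. It is stiff and is to stay where it is.
- cup: Terracotta cup, mouth radius 34, 80 mm high, origin at the centre of its underside; stands on the housing to the right (-y) of the lid.
- pot: Terracotta pot, mouth radius 45, 100 mm high, origin at the centre of its underside; stands on the wheel head.
- bottle: White plastic bottle, radius 28, 160 mm high, origin at the centre of its underside; stands on the table to the right of the wheel.
- rib: Flat wooden shaping rib 130 x 34 x 10 mm, origin at the centre of its underside, long side along its x; lies on the housing to the left (+y) of the lid.
There are look-alikes about, which are no part of the job. Leave any purple or turquoise look-alike of the pot alone.

How it is judged:
By the outcome, as a careful person would: the job done as asked, in the order asked, and still so for the second after the job is handed in, with the robot touching nothing.
It also fails if it takes over 45 s, if anything falls off the work surface, if the arm or the gripper's body presses on something with over 40 N, if the wrist force passes 120 N, or if a joint passes its speed limit or range.

ROBOT

A 6-joint arm with a two-finger parallel gripper is mounted at the origin on the work surface. World frame = base frame: x ahead of the robot, y to its left, z up, the work surface at z = 0. Lengths are in m, angles in rad, forces in N, time in s.
With the tool pointing down it reaches from about 0.325 to 0.775 m from the base axis. Payload 5.5 kg.
Tool frame: the origin (TCP) lies between the finger pads; the fingertips stand 8 mm ahead of it and the grasp point (between the pads) lies 11 mm behind it (tcp_to_tips is the distance from the TCP to the fingertips, in m); z points along the fingers, y is the line along which they close (so a half turn about z gives the same grasp; the last joint's range is limited). The gripper opens to 88 mm and grips with 3 to 60 N. Pads are 20 mm wide; open, the fingers measure 115 mm over their backs; the gripper's body (75 mm by 178 mm) begins 61 mm behind the grasp point.
Start: joints at [1.085, 0.091, 1.231, -0, 1.82, -0.057], TCP at [0.249, 0.546, 0.231] pointing down, gripper open.
Joint ranges: [-2.87, 2.87], [-0.86, 2.18], [0.17, 2.46], [-1.51, 4.65], [0.06, 2.69], [-2.65, 2.65]. Speed limits (rad/s): [2.57, 2.57, 3.01, 3.14, 3.14, 3.14].

INTERFACE

Orientations are given as a unit quaternion [w, x, y, z].
In Python, from bench import * gives the robot as it stands. Calls block until the motion is done:
- move_to(position, orientation): joint-space move of the TCP to a pose.
- move_l(position, speed=0.15, orientation=None): straight line of the TCP; orientation=None keeps the orientation; speed is the mean speed in m/s.
- movej(angles): joint-space move.
- gripper_open() and close(): open the fingers fully, or close them until they stop; the grip force is fixed at half the most.
- hold(seconds).
- inverse_kinematics(position, orientation): joint angles nearest the present ones, or None.
- state(): the state.
- get_image(name): name is "scene" or "top"; returns a dict with "frame" (480x640x3 uint8, blue, green, red), "depth" (480x640 float32, m along the optical axis (not along the pixel's ray), 0 where there is no reading), "camera_matrix" (3x3 intrinsics, pixels), "view" (4x4, takes a point from world to camera coordinates). Camera axes: x right, y up, looking along -z (the intrinsics and any distortion apply to the point x, -y, -z); pixel columns grow to the right and rows downward; lengths in m; the calibration is good to about 2 mm. A picture is of the moment at which its call begins.
A pose or a line that the arm cannot do raises IKError and nothing moves.
- job_done(): hands the job in; it is judged then, once.
The state is a dict: "time": time; "joint_pos": joint angles; "dq": joint speeds; "joint_torque": joint torques, N m; "ee_pos": TCP position; "ee_rot": TCP orientation; "ft_force": force on the tool from outside, world axes, zero at the start; "moment": the same for the moment, N m; "finger_gap": finger opening in m; "finger_force": force on a finger pad.
Only numpy, scipy, OpenCV 4.12 (cv2) and the standard library are available. Lean on these libraries where they do the work, as an engineer would, in place of code of your own. Each camera call takes 0.05 s, during which the arm holds its last target. There are 200 camera calls.

## Working session

There is one attempt and no reset: what is moved stays moved. The work goes in short steps, each a Python script; the robot and the scene stay as the last script left them, time stands still between calls to the robot, and variables do not carry over. Pictures are saved under pics/ and viewed, at most 10 in all, crops included, and the job is handed in when it is done.

```bash
mkdir -p pics; ls
python3 - <<'E'
from bench import *
import cv2,numpy as np
for n in("scene","top"):
    d=get_image(n); cv2.imwrite(f"pics/{n}0.png",d["frame"]); np.savez(f"{n}0.npz",**{k:np.array(v) for k,v in d.items()})
    print(n,np.round(d["camera_matrix"],1).tolist(),np.round(d["view"],3).tolist(), d.keys())
print(state())
E
```

```text
pics
scene [[461.3, 0.0, 315.1], [0.0, 461.3, 233.4], [0.0, 0.0, 1.0]] [[0.896, 0.443, -0.017, -0.52], [-0.358, 0.746, 0.562, 0.07], [0.262, -0.498, 0.827, -1.307], [0.0, 0.0, 0.0, 1.0]] dict_keys(['frame', 'depth', 'camera_matrix', 'view'])
top [[465.3, 0.0, 316.9], [0.0, 465.3, 241.3], [0.0, 0.0, 1.0]] [[-0.008, -1.0, 0.016, 0.019], [0.995, -0.006, 0.101, -0.614], [-0.101, 0.017, 0.995, -1.058], [0.0, 0.0, 0.0, 1.0]] dict_keys(['frame', 'depth', 'camera_matrix', 'view'])
{'time': 0.1, 'joint_pos': array([ 1.08529977e+00,  9.17970603e-02,  1.23174693e+00,  5.13326978e-06,
        1.81978173e+00, -5.66997263e-02]), 'dq': array([ 0.00015451, -0.00102335, -0.00420258,  0.00080368,  0.00062002,
       -0.00118873]), 'joint_torque': array([ 2.44994277e-03, -4.47858202e+01, -4.07567739e+01,  7.00951531e-02,
        2.84541148e-02, -1.23406567e-04]), 'ee_pos': array([0.24935347, 0.54546669, 0.22962232]), 'ee_rot': array([-2.34445515e-04,  2.12758959e-01,  9.77104331e-01, -8.34217969e-04]), 'ft_force': array([0.82418004, 0.11340896, 0.03728739]), 'moment': array([-0.01706485,  0.01403222,  0.03149499]), 'finger_force': 0.0, 'finger_gap': 0.0880601810909932}
```

View pics/scene0.png

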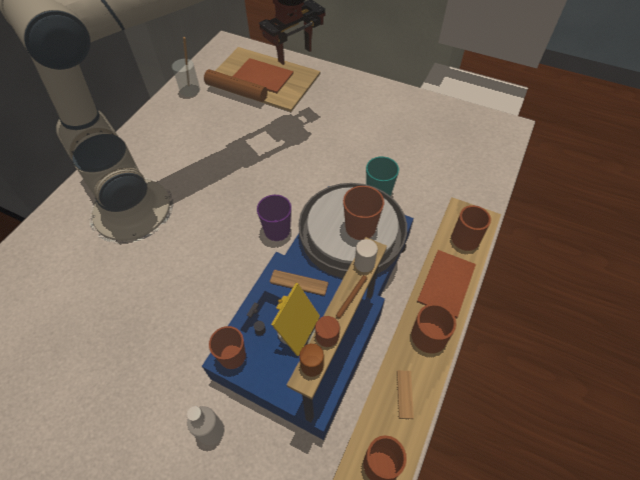

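View pics/top0.png

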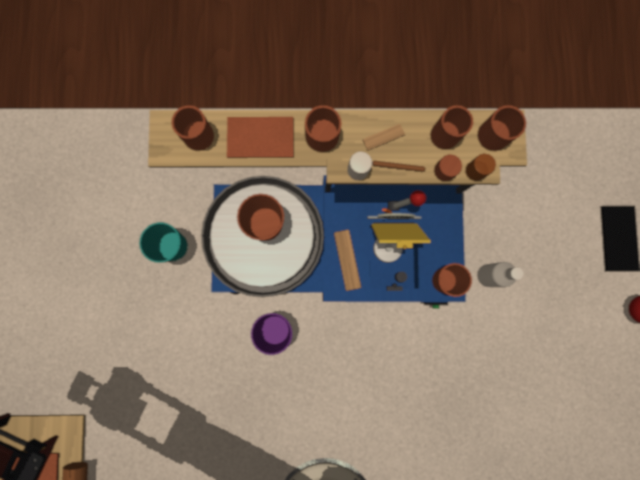

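The top view shows the lever knob at (418,199), leaning to -y. An orange-red bit at (386,211) is probably the marker, the open yellow lid is at (401,234), and the cup is at (454,280). The red thing at (637,308) is off to the side and is not the knob. Next I'll take a close crop and some depth measurements.

```bash
cat > h.py <<'E'
import numpy as np,cv2
def load(n): return dict(np.load(n+".npz"))
def cloud(d):
    K,V,z=d["camera_matrix"],d["view"],d["depth"]
    v,u=np.mgrid[:480,:640]
    P=np.stack([(u-K[0,2])/K[0,0]*z,-(v-K[1,2])/K[1,1]*z,-z,np.ones_like(z)],-1)
    W=(P@np.linalg.inv(V).T)[...,:3]; W[z==0]=np.nan
    return W
def proj(d,p):
    K,V=d["camera_matrix"],d["view"]; c=(V@np.append(p,1))[:3]; c=c*[1,-1,-1]; q=K@c; return q[:2]/q[2]
E
python3 - <<'E'
from h import *
d=load("top0");W=cloud(d);f=d["frame"]
hsv=cv2.cvtColor(f,cv2.COLOR_BGR2HSV)
blue=(hsv[...,0]>100)&(hsv[...,0]<125)&(hsv[...,1]>120)
m=blue&(abs(W[...,2]-.1)<.006)
m=cv2.morphologyEx(m.astype(np.uint8),cv2.MORPH_OPEN,np.ones((3,3)))>0
n,l,s,c=cv2.connectedComponentsWithStats(m.astype(np.uint8))
print(s[s[:,4]>30].tolist())
Q=W[m]; print(len(Q),Q[:,2].mean(),Q.min(0),Q.max(0))
r=cv2.minAreaRect((Q[:,:2]*1000).astype(np.float32)); print(r,cv2.boxPoints(r).tolist())
for nme,mm in dict(red=((hsv[...,0]<4)|(hsv[...,0]>176))&(hsv[...,1]>190),yel=(hsv[...,0]>20)&(hsv[...,0]<32)&(hsv[...,1]>180)).items():
    n,l,s,c=cv2.connectedComponentsWithStats(mm.astype(np.uint8))
    for i in range(1,n):
        if s[i,4]>15: q=W[l==i]; print(nme,c[i].round(),s[i,4],np.nanmedian(q,0).round(4),np.nanmin(q,0).round(3),np.nanmax(q,0).round(3))
cv2.imwrite("pics/topc.png",cv2.resize(f[170:305,315:475],None,fx=5,fy=4.4,interpolation=cv2.INTER_CUBIC)[:600])
d=load("scene0"); cv2.imwrite("pics/scc.png",cv2.resize(d["frame"][260:400,220:360],None,fx=4.2,fy=4.2,interpolation=cv2.INTER_CUBIC))
E
```

```text
[[0, 0, 640, 480, 297847], [323, 185, 140, 117, 9326]]
9353 0.09990252736940133 [ 0.47542148 -0.30569044  0.09400704] [0.73371093 0.00326515 0.10592892]
((604.5408325195312, -150.99029541015625), (307.4757080078125, 255.82305908203125), 89.26115417480469) [[474.6575012207031, -303.0659484863281], [730.4592895507812, -306.3647766113281], [734.4241943359375, 1.085357666015625], [478.62237548828125, 4.384185791015625]]
red [418. 198.] 147 [ 0.6823 -0.1831  0.2072] [ 0.67  -0.197  0.199] [ 0.697 -0.171  0.212]
red [635. 309.] 177 [ 0.4539 -0.717   0.0456] [ 0.427 -0.727  0.027] [ 0.48  -0.709  0.057]
```

View pics/topc.png

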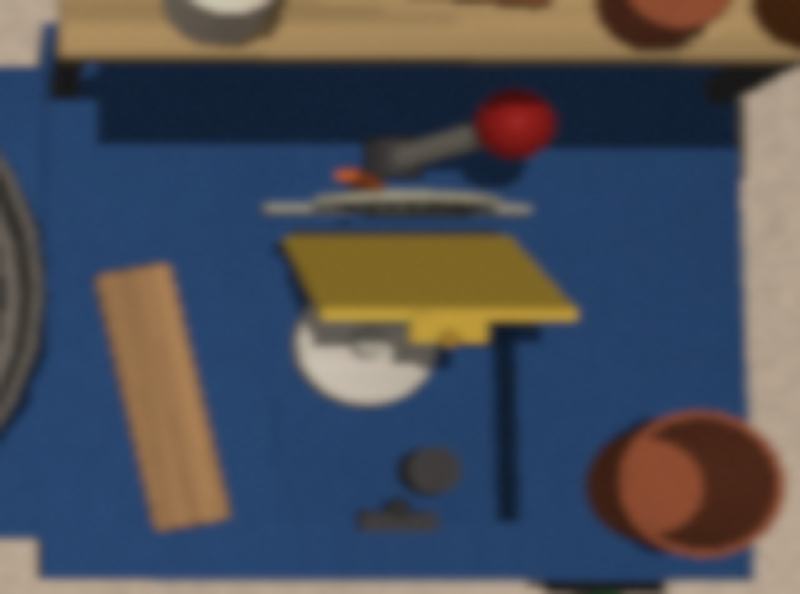

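View pics/scc.png

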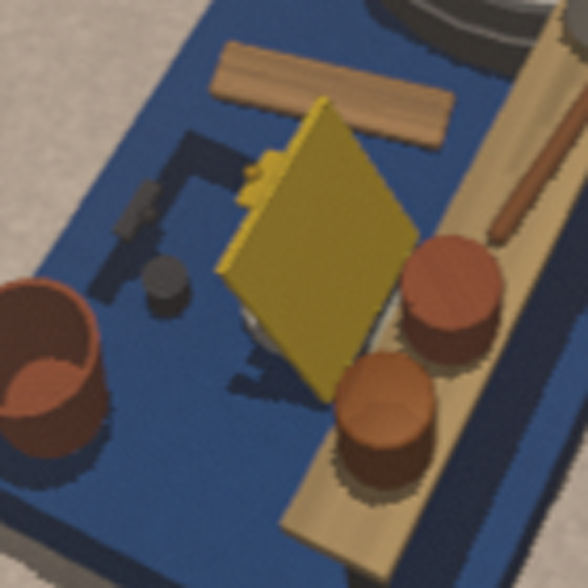

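The crops confirm the choice. The red ball is the knob, at about (418,198) in the top image, and its height z of about 0.21 fits. The orange marker tip is at about (385,209), leaning to +y. The lid stands open, and the rib and cup flank the bay. Next I'll fit the poses.

```bash
cat >> h.py <<'E'
from scipy.optimize import least_squares
def wheel(d):
    W=cloud(d);hsv=cv2.cvtColor(d["frame"],cv2.COLOR_BGR2HSV)
    m=(hsv[...,0]>100)&(hsv[...,0]<125)&(hsv[...,1]>120)&(abs(W[...,2]-.1)<.006)
    m=cv2.morphologyEx(m.astype(np.uint8),cv2.MORPH_OPEN,np.ones((3,3)))>0
    F=[];L=[];R=[]
    for u in range(330,425):
        v=np.where(m[:,u])[0].max(); F.append(W[v,u,:2]-[.0011,0])
    for v in range(195,295):
        u=np.where(m[v])[0]; L.append(W[v,u.min(),:2]+[0,.0011]); R.append(W[v,u.max(),:2]-[0,.0011])
    F,L,R=map(np.array,(F,L,R))
    def loc(A,p): c,s=np.cos(p[2]),np.sin(p[2]); return (A-p[:2])@np.array([[c,-s],[s,c]])
    def fun(p): return 1000*np.r_[loc(F,p)[:,0]+.15,loc(R,p)[:,1]+.155,]
    s=least_squares(fun,[.626,-.15,0],loss="soft_l1"); p=s.x
    return p,[1000*np.median(x) for x in(loc(F,p)[:,0],loc(L,p)[:,1],loc(R,p)[:,1])]
def toW(p,a):  # world->wheel
    c,s=np.cos(p[2]),np.sin(p[2]); a=np.asarray(a); q=a-np.r_[p[:2],0]
    return q@np.array([[c,-s,0],[s,c,0],[0,0,1]])
def frW(p,a):
    c,s=np.cos(p[2]),np.sin(p[2]); return np.asarray(a)@np.array([[c,s,0],[-s,c,0],[0,0,1]])+np.r_[p[:2],0]
E
python3 - <<'E'
from h import *
np.set_printoptions(suppress=True,precision=4,linewidth=150)
d=load("top0");W=cloud(d);f=d["frame"];p,e=wheel(d);print("wheel",p,e)
print("cam in wheel",toW(p,np.linalg.inv(d["view"])[:3,3]))
w=toW(p,W)
hsv=cv2.cvtColor(f,cv2.COLOR_BGR2HSV)
red=((hsv[...,0]<4)|(hsv[...,0]>176))&(hsv[...,1]>190); red[:,500:]=0
q=w[red]
s=least_squares(lambda c:(np.linalg.norm(q-c,axis=1)-.016)*1e3,[.06,-.03,.195],loss="soft_l1").x
print("knob",s,np.arctan2(s[1],s[2]-.1),np.hypot(s[1],s[2]-.1))
for th in np.arange(-.45,-.2,.05):
    print(th,proj(d,frW(p,[.06,.1*np.sin(th),.1+.1*np.cos(th)])), end=" ")
print("\nred centroid",np.argwhere(red).mean(0)[::-1])
for v in range(205,214):
  for u in range(380,396):
    h=hsv[v,u]
    if h[0]<16 and h[1]>110 : print((u,v),f[v,u],w[v,u]*1000)
y=(hsv[...,0]>20)&(hsv[...,0]<32)&(hsv[...,1]>150); y[:, :370]=0; y[:,435:]=0;y[:225]=0;y[255:]=0
q=w[y]; q=q[(q[:,2]>.11)]; print("lid",len(q), np.nanmin(q,0),np.nanmax(q,0))
ds=load("scene0");ws=toW(p,cloud(ds));hs=cv2.cvtColor(ds["frame"],cv2.COLOR_BGR2HSV)
y=(hs[...,0]>20)&(hs[...,0]<32)&(hs[...,1]>180); q=ws[y];q=q[(abs(q[:,1])<.06)&(q[:,2]>.1)&(q[:,0]<.05)]
print("lid scene",len(q),q.min(0),q.max(0)); a=np.polyfit(q[:,2],q[:,0],1); print("angle from slope",np.arctan2(1,-a[0]) ,a)
# cup & others
for n,m in dict(cup=(w[...,2]>.15)&(w[...,1]<-.07)&(w[...,1]>-.17)&(w[...,0]<0)&(w[...,0]>-.17),shelf=(w[...,2]>.29)&(w[...,2]<.31)&(w[...,0]>0),pot=(w[...,2]>.2)&(w[...,1]>.2)&(w[...,0]<.1),bottle=(w[...,2]>.13)&(w[...,1]<-.18)&(w[...,1]>-.3),rib=(w[...,2]>.105)&(w[...,1]>.055)&(w[...,1]<.15)&(w[...,0]<.05)).items():
    q=w[m]; print(n,len(q),np.nanmin(q,0),np.nanmax(q,0))
E
```

```text
wheel [ 0.6277 -0.1481 -0.0274] [np.float64(-150.37166834743408), np.float64(149.6537464156673), np.float64(-155.27710117165776)]
cam in wheel [-0.1284  0.1774  1.1142]
knob [ 0.0572 -0.0355  0.1945] -0.3596004122679899 0.10091140479003766
-0.45 [420.5405 197.3362] -0.4 [418.5346 197.0856] -0.35000000000000003 [416.4452 196.8551] -0.30000000000000004 [414.2788 196.6458] -0.25000000000000006 [412.042  196.4584] 
red centroid [417.5306 197.6939]
(383, 209) [ 65  80 151] [ 39.5102  27.938  160.9786]
(384, 209) [ 54  81 157] [ 38.5607  26.7533 166.633 ]
(385, 209) [ 49  77 151] [ 39.0083  24.3158 164.3591]
(386, 209) [ 45  66 128] [ 39.4792  21.8467 161.9541]
(387, 209) [ 40  53 101] [ 40.3094  19.0303 157.5144]
(388, 209) [37 48 83] [ 49.5373   8.2135 105.4821]
(389, 209) [39 46 71] [ 48.8526   6.7149 109.6435]
(383, 210) [ 64  78 145] [ 37.397   27.9348 161.0302]
(384, 210) [ 49  77 152] [ 37.5087  25.7928 160.6581]
(385, 210) [ 40  73 147] [ 37.0732  24.1556 163.429 ]
(386, 210) [ 32  63 128] [ 37.4445  21.7734 161.5658]
(387, 210) [ 28  54 110] [ 38.267   18.9543 157.1129]
(388, 210)
[... 437 characters left out ...]
3007 131.7218]
(387, 212) [47 62 94] [ 36.6832  16.3617 141.5651]
(388, 212) [ 45  64 101] [ 36.7365  14.2312 141.5322]
(389, 212) [ 48  69 107] [ 37.1009  11.7892 139.6679]
(390, 212) [ 55  72 108] [ 37.6328   9.1696 136.8196]
lid 904 [-0.0441 -0.0513  0.119 ] [0.0134 0.0454 0.2222]
lid scene 1017 [-0.0459 -0.0569  0.1103] [0.016  0.0419 0.2211]
angle from slope 1.1302740743324504 [-0.4714  0.0696]
cup 465 [-0.1372 -0.1475  0.1501] [-0.0707 -0.0806  0.1838]
shelf 2740 [ 0.06   -0.1583  0.2905] [0.1092 0.1527 0.31  ]
pot 2730 [-0.4492  0.2299  0.2001] [0.0488 0.7297 0.3723]
bottle 176 [-0.1001 -0.2617  0.1305] [-0.0749 -0.2346  0.1629]
rib 937 [-0.1334  0.0563  0.1051] [0.048  0.1419 0.1154]
```

Run:
```python
from h import *
np.set_printoptions(suppress=True,precision=4,linewidth=150)
def line(A,ax):
    A=np.array(A);o=1-ax
    s=least_squares(lambda k:(A[:,ax]-k[0]-k[1]*(A[:,o]-A[:,o].mean()))*1e3,[A[:,ax].mean(),0],loss="soft_l1").x
    return s,A[:,o].mean()
for n in("top0",):
    d=load(n);W=cloud(d);hsv=cv2.cvtColor(d["frame"],cv2.COLOR_BGR2HSV)
    blue=(hsv[...,0]>100)&(hsv[...,0]<125)&(hsv[...,1]>100)
    m=blue&(abs(W[...,2]-.1)<.008)
    F=[W[np.where(m[:,u])[0].max(),u,:2] for u in range(328,425)]
    L=[W[v,np.where(m[v])[0].min(),:2] for v in range(190,298)]
    R=[W[v,np.where(m[v])[0].max(),:2] for v in range(190,298)]
    print("F",line(F,0),"L",line(L,1),"R",line(R,1))
    print([np.where(m[v])[0][[0,-1]].tolist() for v in range(190,298,8)])
    s=(W[...,2]>.292)&(W[...,2]<.308)&(W[...,0]<.75)&(W[...,0]>.65)
    Q=W[s];r=cv2.minAreaRect((Q[:,:2]*1000).astype(np.float32)); print("shelf",r)
    S=[W[np.where(s[:,u])[0].max(),u,:2] for u in range(335,490)]; print("S",line(S,0))
ds=load("scene0");ws=cloud(ds);hs=cv2.cvtColor(ds["frame"],cv2.COLOR_BGR2HSV)
y=(hs[...,0]>20)&(hs[...,0]<32)&(hs[...,1]>180);q=ws[y];q=q[(q[:,2]>.12)&(q[:,0]>.55)&(q[:,0]<.66)&(abs(q[:,1]+.15)<.07)]
c=q.mean(0);n=np.linalg.svd(q-c)[2][2];print("lid normal",n,"yaw",np.arctan2(n[1]*np.sign(n[0]),abs(n[0])),c)
```

```text
F (array([0.4788, 0.0088]), np.float64(-0.1116056096539251)) L (array([ 0.0036, -0.0222]), np.float64(0.6034621503145473)) R (array([-0.2851, -0.2888]), np.float64(0.6012298552988542))
[[215, 455], [323, 461], [322, 461], [323, 461], [323, 461], [324, 461], [324, 462], [324, 462], [323, 462], [322, 462], [323, 436], [317, 431], [226, 432], [324, 443]]
shelf ((712.405517578125, -153.3612823486328), (310.77081298828125, 45.47801208496094), 89.37785339355469)
S (array([0.6905, 0.0096]), np.float64(-0.15279131807610213))
lid normal [ 0.902  -0.007   0.4316] yaw -0.007710387309132588 [ 0.6186 -0.1571  0.1664]
```

Refined wheel pose: origin about (0.626, -0.151), yaw about -0.009. The fit residuals and the shelf and lid checks agree to about 2 mm. Next I'll fit the marker and lever angles by projecting the model, check IK, and move to a pose behind the lid.

```bash
cat >> h.py <<'E'
P=np.array([.626,-.151,-.009])
from scipy.spatial.transform import Rotation as Ro
def quat(lean,sgn=1):
    z=np.array([np.sin(lean),0,-np.cos(lean)]);y=np.array([0,sgn,0.]);x=np.cross(y,z)
    q=(Ro.from_euler("z",P[2])*Ro.from_matrix(np.c_[x,y,z])).as_quat(); return q[[3,0,1,2]]
def cover(d,poly,sg,du,dv):
    uv=np.array([proj(d,frW(P,a)) for a in poly])+[du,dv]
    S=8;x0,y0,w,h=360,180,80,50
    im=np.zeros((h*S,w*S),np.float32)
    cv2.fillConvexPoly(im,np.round(((uv-[x0,y0])+.5)*S*16).astype(np.int32),1.,cv2.LINE_8,4)
    im=cv2.resize(im,(w,h),interpolation=cv2.INTER_AREA)
    return cv2.GaussianBlur(im,(0,0),sg)
def markfit(d,r0=26):
    f=d["frame"].astype(np.float32)[180:230,360:440]; o=f[...,2]-.5*f[...,0]-.5*f[...,1]
    roi=(slice(22,38),slice(15,38)); o=np.clip(o[roi],0,None)
    best=[]
    for th in np.arange(.1,.66,.01):
        e=np.array([0,np.sin(th),np.cos(th)]);t=np.array([0,np.cos(th),-np.sin(th)]);c=np.array([.042,0,.1])
        poly=[c+e*r0/1e3-t*.0045,c+e*.07-t*.0045,c+e*.07+t*.0045,c+e*r0/1e3+t*.0045]
        for sg in(.6,.9,1.2):
            for du in np.arange(-1.5,1.6,.5):
              for dv in np.arange(-1.5,2.1,.5):
                m=cover(d,poly,sg,du,dv)[roi]; a=(m*o).sum()/max((m*m).sum(),1e-9)
                best.append((((o-a*m)**2).sum(),th,du,dv,sg,a))
    return sorted(best)
E
python3 - <<'E'
from h import *
np.set_printoptions(suppress=True,precision=3,linewidth=150)
d=load("top0")
f=d["frame"].astype(int);o=(f[...,2]-(f[...,0]+f[...,1])//2)[203:216,378:396];print(o)
for r0 in(26,45):
    b=markfit(d,r0)
    for du in np.arange(-1.5,1.6,.5): print(r0,np.array(next(x for x in b if x[2]==du)))
from bench import *
for s in(1,-1):
    for nm,pt,l in(("pre",[.005,.018,.42],0),("press",[-.082,.018,.114],0),("kn",[.067,-.034,.185],.7),("kn+",[.067,.04,.185],.7),("knback",[.067-.077,-.034,.185+.092],.7)):
        print(s,nm,inverse_kinematics(frW(P,pt).tolist(),quat(l,s).tolist()))
E
```

```text
[[-42 -41 -43 -43 -43 -44 -43 -42 -39 -26  -8   0   3   3   4   4   6   7]
 [-47 -46 -46 -47 -47 -46 -46 -46 -42 -28 -10   1   3   3   4   5   7   9]
 [-46 -47 -47 -47 -47 -47 -46 -45 -41 -27 -10   0   3   4   4   6   7   8]
 [-46 -46 -47 -46 -44 -41 -39 -39 -36 -25  -8   1   3   3   4   5   6   8]
 [-47 -46 -46 -38 -25 -14  -9  -8 -12 -12  -3   2   3   4   4   5   6   6]
 [-46 -46 -43 -19  15  38  47  46  34  20  13   9   6   4   4   4   4   4]
 [-46 -47 -38  -2  46  79  90  88  73  55  41  29  16   5   1  -1  -2  -1]
 [-47 -46 -39  -5  42  74  89  91  81  69  61  50  34  13  -6 -16 -18 -19]
 [-46 -47 -43 -25   4  29  46  56  59  62  63  60  47  21  -8 -27 -31 -32]
 [-44 -42 -41 -37 -27 -16   0  16  29  40  47  49  45  27   1 -16 -20 -22]
 [-35 -29 -25 -21 -17 -13  -3   8  16  23  28  31  31  23  10   2  -2  -2]
 [-18 -10  -6  -1   2   5   9  13  15  18  20  20  20  18  14  12  10  10]
 [ -2   5   7  10  11  12  12  14  14  14  15  14  13  13  13  13  13  13]]
26 [19944.863     0.39     -1.5       0.        1.2     137.201]
26 [18520.885     0.41     -1.        0.        1.2     136
[... 598 characters left out ...]
59.873     0.43      0.5       0.5       1.2     198.911]
45 [27227.809     0.45      1.        0.5       1.2     198.154]
45 [26907.564     0.48      1.5       0.        1.2     201.683]
1 pre [-0.26   0.385  0.54  -0.     2.217 -1.822]
1 press [-0.299 -0.008  1.539 -0.     1.611 -1.861]
1 kn [-0.438 -0.149  1.689  0.33   0.974 -2.097]
1 kn+ [-0.298 -0.208  1.741  0.229  0.942 -1.93 ]
1 knback [-0.511 -0.36   1.702  0.341  1.184 -2.101]
-1 pre [-0.26   0.385  0.54  -0.     2.217  1.319]
-1 press [-0.299 -0.008  1.539 -0.     1.611  1.281]
-1 kn [-0.438 -0.149  1.689  0.33   0.974  1.045]
-1 kn+ [-0.298 -0.208  1.741  0.229  0.942  1.212]
-1 knback [-0.511 -0.36   1.702  0.341  1.184  1.04 ]
```

Marker angle is about +0.42 and lever about -0.34. IK works throughout with the tool y axis along -y. Next: raise, go behind the lid, and press.

Run:
```python
from h import *; from bench import *
q=quat(0,-1).tolist(); T=lambda x,y,z:frW(P,[x,y,z]).tolist()
close()
s=state();p=s["ee_pos"];move_l([p[0],p[1],.42],.3)
move_to(T(.005,.018,.42),q)
f0=state()["ft_force"];print(state()["time"],state()["finger_gap"],f0)
move_l(T(.005,.018,.215),.25)
r=.112;Y=.018
for th in np.r_[1.15:.2:8j,.12]:
    c=np.array([.020-r*np.cos(th)+.003*np.sin(th),.103+r*np.sin(th)+.003*np.cos(th)])
    move_l(T(c[0]+.01,Y,c[1]+.008),.12); print(round(th,2),(state()["ft_force"]-f0).round(1))
x=.020-r+.01
for z in np.arange(.124,.105,-.002):
    move_l(T(x,Y,z),.04);F=state()["ft_force"]-f0; print(round(z,3),F.round(1),(state()["ee_pos"][2]).round(4))
    if F[2]>22 and z<.116:break
print(state()["time"])
d=get_image("top");cv2.imwrite("pics/top1.png",cv2.resize(d["frame"][170:305,315:475],None,fx=4.4,fy=4.4,interpolation=cv2.INTER_CUBIC))
```

```text
4.9667 0.0005938781152016277 [-0.33486598  0.27964846 -0.64746566]
1.15 [1.  0.7 0.2]
1.01 [ 0.6 -0.1  0.5]
0.88 [ 0.2 -0.3  0.9]
0.74 [0.1 0.7 0.8]
0.61 [ 0.3 -0.   1.3]
0.47 [ 1.3 -0.8  0.4]
0.34 [ 1.4 -0.4  0.6]
0.2 [0.6 0.2 1.4]
0.12 [ 1.4 -1.3  1.6]
0.124 [3.6 0.1 5.4] 0.1253
0.122 [ 3.2 -0.4  5. ] 0.1232
0.12 [ 1.7 -0.6  2.5] 0.1197
0.118 [1.2 0.1 0.6] 0.117
0.116 [-0.4  0.5  0.2] 0.1152
0.114 [-1.3  0.3  3.6] 0.1144
0.112 [-5.1  1.  12.3] 0.1141
0.11 [-8.   1.7 19. ] 0.1139
0.108 [-12.7   3.4  26.5] 0.1137
10.6583
```

The force profile shows it: about 5 N of resistance, then a drop (the snap), then a hard stop at z 0.106. I'll retreat and check that the lid stays shut.

Run:
```python
from h import *; from bench import *
q=quat(0,-1).tolist(); T=lambda x,y,z:frW(P,[x,y,z]).tolist()
move_l(T(-.082,.018,.118),.06); move_l(T(-.11,.018,.30),.25); gripper_open()
L=.7; g=np.array([np.sin(L),0,-np.cos(L)])
K=np.array([.06,-.034,.194])
move_to(T(*(K-g*(.12-.011))),quat(L,-1).tolist())
print(state()["time"])
d=get_image("top");np.savez("top2.npz",**{k:np.array(v) for k,v in d.items()})
cv2.imwrite("pics/top2.png",cv2.resize(d["frame"][150:310,300:490],None,fx=4,fy=3.7,interpolation=cv2.INTER_CUBIC))
w=toW(P,cloud(d));hs=cv2.cvtColor(d["frame"],cv2.COLOR_BGR2HSV)
y=(hs[...,0]>20)&(hs[...,0]<32)&(hs[...,1]>150)&(abs(w[...,1])<.06)&(w[...,0]<.03)&(w[...,2]<.25);qq=w[y]
print(len(qq),qq.min(0),qq.max(0),np.median(qq,0))
```

```text
14.0333
1100 [-0.10651443 -0.05097042  0.08095479] [0.01707777 0.0466538  0.11090349] [-0.0327337   0.02409438  0.10616456]
```

View pics/top2.png

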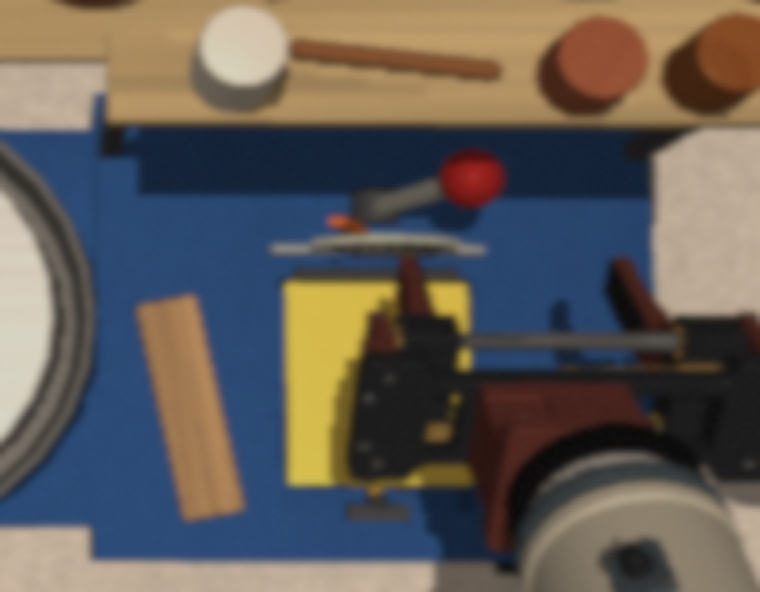

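The lid is flat and latched (median z 0.106, x -0.106 to 0.017), and the rib, cup and marker have not moved. The knob is still at about pixel (418,198) and nothing blocks the fingers. Next: grasp the knob and swing it to about 0.43.

```bash
sed -i 's/^P=.*/P=np.array([.626,-.1525,-.009])/' h.py
cat >> h.py <<'E'
L=.7; G=np.array([np.sin(L),0,-np.cos(L)]); T=lambda a:frW(P,a).tolist()
def KN(th): return np.array([.0595,.1*np.sin(th),.1+.1*np.cos(th)])
E
python3 - <<'E'
from h import *; from bench import *
K=KN(-.33)
f0=state()["ft_force"]
move_l(T(K-G*.10),.2); move_l(T(K+G*.011),.15); print((state()["ft_force"]-f0).round(1),state()["finger_gap"])
close(); s=state(); print((s["ft_force"]-f0).round(1),s["finger_gap"],s["finger_force"])
for th in np.linspace(-.33,.43,9)[1:]:
    move_l(T(KN(th)+G*.011),.1); s=state(); print(round(th,2),(s["ft_force"]-f0).round(1),s["finger_gap"].round(4))
print(toW(P,state()["ee_pos"])-G*.011,state()["time"])
E
```

```text
[1.5 0.3 0. ] 0.08769847864620504
[ 0.8 -2.4  0.4] 0.03055202931090084 30.0001859664917Traceback (most recent call last):
  File "<stdin>", line 7, in <module>
AttributeError: 'float' object has no attribute 'round'
```

Run:
```python
from h import *; from bench import *
for th in np.linspace(-.33,.43,9)[2:]:
    move_l(T(KN(th)+G*.011),.1); s=state(); print(round(th,2),s["ft_force"].round(1),round(s["finger_gap"],4))
hold(.2);k=toW(P,state()["ee_pos"])-G*.011
print(k,np.arctan2(k[1],k[2]-.1),state()["time"])
d=get_image("top");np.savez("top3.npz",**{k:np.array(v) for k,v in d.items()})
gripper_open(); move_l(T(KN(.43)-G*.11),.2)
print(state()["time"])
d=get_image("top");np.savez("top4.npz",**{k:np.array(v) for k,v in d.items()})
cv2.imwrite("pics/top4.png",cv2.resize(d["frame"][180:240,345:445],None,fx=8,fy=8,interpolation=cv2.INTER_CUBIC))
w=toW(P,cloud(d));hsv=cv2.cvtColor(d["frame"],cv2.COLOR_BGR2HSV)
red=((hsv[...,0]<4)|(hsv[...,0]>176))&(hsv[...,1]>190); red[:,500:]=0;q=w[red]
s=least_squares(lambda c:(np.linalg.norm(q-c,axis=1)-.016)*1e3,[.06,.04,.195],loss="soft_l1").x
print("knob",s,np.arctan2(s[1],s[2]-.1),np.hypot(s[1],s[2]-.1))
```

```text
-0.14 [-6.8 -3.   5.6] 0.0304
-0.04 [-5.5 -3.   6.5] 0.0307
0.05 [-3.7 -3.1  6.5] 0.0307
0.14 [-2.  -2.9  6.5] 0.0303
0.24 [ 0.4 -2.8  5.1] 0.0306
0.34 [ 2.2 -1.1  5.2] 0.0306
0.43 [ 6.6 -0.2  3.3] 0.0304
[0.06045136 0.0423472  0.19215265] 0.4307533245852039 18.35
20.15
knob [0.05833226 0.04326193 0.18977822] 0.44904323468603147 0.09965803095662731
```

View pics/top4.png

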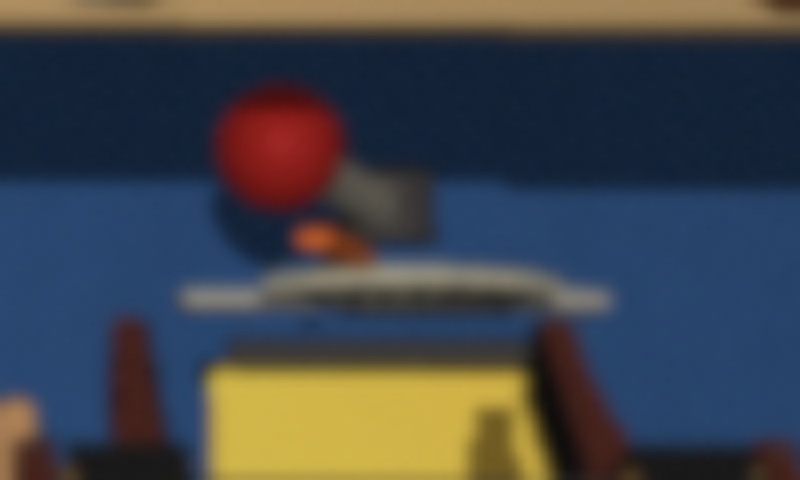

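The knob is now at about (380,198) and the orange tip at about (384,209), leaning the same way. I'll compare their angles more exactly in the same image, with the pivot calibrated from the two knob positions.

Run:
```python
from h import *
np.set_printoptions(suppress=True,precision=2,linewidth=170)
P[1]-=.0002
for n in("top0","top4"):
    d=load(n);f=d["frame"].astype(float)
    o=f[...,2]-(f[...,0]+f[...,1])/2
    r=np.clip(o[185:207,370:430]-40,0,None)
    # knob silhouette centre: half-level contour
    m=(o[185:207,365:430]>45).astype(np.uint8);k,l,s,c=cv2.connectedComponentsWithStats(m);i=1+s[1:,4].argmax()
    print(n,"knob blob",c[i]+[365,185],s[i])
    hi=cv2.resize(f[185:225,370:400],None,fx=8,fy=8,interpolation=cv2.INTER_CUBIC)
    for v in(208,209,210,211):
        row=o[v,376:398]; print(v,row)
d=load("top4")
def sil(c): # projected silhouette centre of sphere ~ centre
    return proj(d,frW(P,c))
for th in(-.36,-.34,-.32,.41,.43,.45,.47): print("lever",th,sil(np.array([.06,.1*np.sin(th),.1+.1*np.cos(th)])))
for th in np.arange(.34,.5,.02):
    e=np.array([0,np.sin(th),np.cos(th)]);t=np.array([0,np.cos(th),-np.sin(th)]);c=np.array([.042,0,.1])
    print("mark %.2f"%th,*[proj(d,frW(P,c+e*.07+t*s)) for s in(.0045,0,-.0045)],proj(d,frW(P,c+e*.04)))
```

```text
top0 knob blob [417.63 198.02] [ 45   7  16  14 168]
208 [-46.5 -47.  -46.5 -46.  -43.  -19.   15.   37.5  46.5  45.5  33.5  20.   13.    8.5   5.5   3.5   3.5   3.5   4.    4.    4.5   2.5]
209 [-46.5 -47.  -46.5 -47.5 -38.5  -2.5  45.5  78.5  89.5  88.   72.5  54.5  40.5  28.5  15.5   5.    0.5  -1.   -2.   -1.   -2.   -3. ]
210 [-47.  -46.5 -47.5 -46.5 -39.5  -5.5  41.5  74.   89.   90.5  80.5  69.   60.5  50.   33.5  12.5  -6.5 -16.  -18.5 -19.5 -19.  -20.5]
211 [-47.5 -46.5 -46.5 -47.  -43.  -25.    4.   29.   46.   56.   59.   61.5  63.   60.   47.   20.5  -8.  -27.  -31.  -32.5 -32.  -32. ]
top4 knob blob [379.57 198.15] [  7   7  16  14 176]
208 [-24.5 -24.5 -24.  -23.5 -15.5  12.   43.   61.5  68.   65.5  53.   34.5  19.5  11.    6.5   4.5   4.5   5.    4.    3.    3.5   1.5]
209 [-25.5 -24.5 -25.5 -24.5 -12.   28.5  71.   94.5 101.   97.5  83.   62.   44.   30.5  15.5   7.    0.   -1.   -1.5  -2.5  -2.5  -4. ]
210 [-25.  -26.5 -25.5 -26.  -13.5  25.   66.   88.5  96.5  95.   84.5  72.   65.   53.   35.   12.5  -7.5 -17.  -20.  -20.  -20.  -20. ]
211 [-29.5 -26.  -26.  -26.5
[... 193 characters left out ...]

lever 0.41 [381.3  197.39]
lever 0.43 [380.33 197.47]
lever 0.45 [379.37 197.54]
lever 0.47 [378.42 197.63]
mark 0.34 [385.3  208.55] [387.46 208.43] [389.63 208.31] [389.93 210.73]
mark 0.36 [384.64 208.59] [386.79 208.47] [388.95 208.34] [389.56 210.75]
mark 0.38 [383.98 208.64] [386.12 208.51] [388.27 208.38] [389.19 210.77]
mark 0.40 [383.32 208.68] [385.45 208.55] [387.59 208.41] [388.81 210.79]
mark 0.42 [382.68 208.74] [384.79 208.59] [386.92 208.45] [388.45 210.82]
mark 0.44 [382.03 208.79] [384.13 208.64] [386.25 208.49] [388.08 210.84]
mark 0.46 [381.4  208.84] [383.48 208.69] [385.58 208.53] [387.72 210.87]
mark 0.48 [380.76 208.9 ] [382.83 208.74] [384.91 208.57] [387.35 210.9 ]
```

In the same camera frame, the marker is at 0.455±0.02 rad and the lever at 0.446, so they agree within measurement error. Before handing in, I'll check the neighbours and the lid.

Run:
```python
from h import *; from bench import *
p=state()["ee_pos"]; move_l([p[0]-.10,p[1],p[2]+.10],.2); hold(.3)
d=get_image("scene");t=get_image("top")
for n,dd in(("scene0",d),("top0",t)):
    w0=toW(P,cloud(load(n)));w1=toW(P,cloud({k:np.array(v) for k,v in dd.items()}))
    for nm,b in dict(cup=(-.16,-.05,-.17,-.06,.14,.19),rib=(-.15,.06,.056,.15,.106,.12),bottle=(-.14,-.03,-.29,-.2,.1,.17),pot=(-.03,.12,.2,.33,.2,.26),lid=(-.13,.02,-.055,.055,.102,.14)).items():
        o=[]
        for w in(w0,w1):
            m=np.all((w>np.array(b[::2]))&(w<np.array(b[1::2])),-1);o.append((int(m.sum()),np.median(w[m],0).round(4).tolist()))
        print(n,nm,o)
cv2.imwrite("pics/scene5.png",d["frame"]); print(state()["time"])
```

```text
scene0 cup [(694, [-0.1126, -0.1076, 0.1685]), (691, [-0.112, -0.1079, 0.1677])]
scene0 rib [(702, [-0.0608, 0.1011, 0.1092]), (746, [-0.06, 0.1004, 0.1092])]
scene0 bottle [(663, [-0.0832, -0.2469, 0.1156]), (671, [-0.0831, -0.2469, 0.1164])]
scene0 pot [(1016, [0.0118, 0.2892, 0.227]), (1021, [0.0115, 0.2884, 0.2264])]
scene0 lid [(517, [0.0111, -0.0033, 0.1224]), (2561, [-0.0444, -0.0033, 0.1057])]
top0 cup [(541, [-0.1049, -0.1222, 0.1713]), (536, [-0.1049, -0.1219, 0.1719])]
top0 rib [(921, [-0.0615, 0.1031, 0.1097]), (908, [-0.0615, 0.103, 0.1096])]
top0 bottle [(524, [-0.0911, -0.234, 0.1167]), (529, [-0.0913, -0.2342, 0.1163])]
top0 pot [(684, [0.0305, 0.2926, 0.2363]), (686, [0.0304, 0.2921, 0.2367])]
top0 lid [(265, [0.0103, 0.0011, 0.1204]), (2672, [-0.0458, 0.0008, 0.1063])]
21.45
```

View pics/scene5.png

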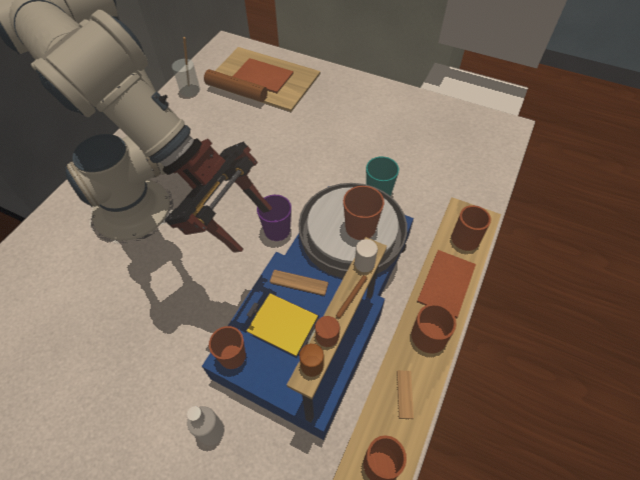

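The lid lies flat at (283,322). The cup, pot, bottle and rib are where they were, and the gripper is clear of everything.

```bash
python3 -c "
from bench import *
print(job_done())"
```

```text
the job is handed in; nothing more can be done
None
```

The job is handed in at about 21.5 s: the lid snapped shut first, then the lever was set to 0.446 rad against the marker's measured 0.455 ± 0.02 and let go; the cup, pot, bottle and rib show no measurable shift.

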